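Pin the lapping machine's swing arm and fit its grit cap

TASK

Put the lapping machine's swing arm back on its pivot: push the headed pin down through the fork and the arm's eye until its head sits on the fork's collar, then set the round snap cap over the pin head, press it onto the collar until it clicks, and keep pressing after the click until its rim sits flat on the washer at the collar's foot. Finish while still holding the cap down with a firm push of about 10 N: do not let go of it. Leave the other things on the bench where they are.

Things in the scene. Friction and masses are not known exactly. Their poses are not given: they have to be found in the camera images.
- pin_head (a point): centre of the head of the loose headed steel pin, which stands upright in the block. Head: cylinder 18 mm in diameter, 18 mm high. Shank below it: 10 mm in diameter, 58 mm long, its last 3.5 mm tapered to 6 mm. So the head's underside is 9 mm below this point and the pin's foot 67 mm below. z points up. About 70 g. At the start the head's underside is 26 mm above the block's top
- cap_mid (a point): centre of the loose black plastic snap cap: a round cup 40 mm in diameter, 44 mm high, standing open side down; its rim is 22 mm below this point, its closed top 22 mm above. Bore 34 mm wide, 39 mm deep; an inner lip 6 to 8 mm above the rim narrows it to 26.4 mm and flares to 33 mm at the rim. z points up. About 50 g
- washer_top (a point): point on the pivot axis, level with the top of the flat washer on the lapping machine's fork, 158 mm above the bench: the cap's rim must end flat on this washer. z points up; the frame turns with the machine. The fork's top is 44 mm wide; within 50 mm of the axis only the collar stands higher than this point
- collar_mouth (a point): on the same axis, centre of the top of the collar, a round steel stud 24 mm in diameter rising 18 mm above the washer's top. An 11.5 mm hole, bevelled to 15.5 mm at this mouth, runs down through collar, upper ear, the swing arm's eye (12 mm) and the lower ear, 58 mm in all, open below. When the pin is home its head's underside is at this point
- ball_level (a point): on the same axis, 12.3 mm above the washer's top: level of four spring balls standing 3.5 mm out of the collar's flank. They meet the cap's flare when its rim is about 11 mm above the washer; the push needed climbs to 10 to 15 N, then with the rim 8 to 4 mm above the washer the lip clicks over them and the resistance drops to almost none until the rim meets the washer
- washer: flat steel washer, 42 mm outer diameter, 2 mm thick, fixed round the collar's foot on the fork: the cap's seat, against which the cap is to be pressed at the end. Origin at the centre of its underside, 2 mm below washer_top
- swing_arm (a joint): swing angle of the lapping machine's arm about the pivot axis, rad, -0.22 to 0.22, 0 = its ring is centred over the lap plate; stiff; it need not be moved (the eye lies on the axis at any angle)
- block: fixed aluminium parts block 56 x 124 x 40 mm (its x, y, z), origin at the centre of its underside; two holes 12 mm wide and 32 mm deep on its y axis at y = +32 and -32 mm: the headed pin stands in one, the headless dowel in the other
- dowel_mid (a point): middle of a plain headless steel dowel, 10 mm in diameter and 70 mm long, standing in the block's other hole; not needed, leave it
- disc_a_center (a point): centre of a loose rock core disc, 50 mm in diameter, 30 mm high, lying flat; leave it
- disc_b_center (a point): centre of a loose rock core disc, 50 mm in diameter, 26 mm high, lying flat; leave it
- jar_mid (a point): middle of a loose amber jar, 66 mm in diameter, 85 mm high; leave it
- disc_c_center (a point): centre of a loose rock core disc, 50 mm in diameter, 30 mm high, lying flat left of the machine; leave it
- spanner_grip (a point): grip of a loose spanner lying on the bench on the right; leave it
- brush_grip (a point): grip of a loose brush lying on the bench on the left; leave it
Mind the look-alikes: they are no part of the job. Of the things shaped like the part that bears cap_mid, the black one is meant.

How it is judged:
By the outcome, as a careful person would: the job done as asked, in the order asked, and still so for the second after the job is handed in, while the arm keeps its last pose, push and grip.
It also fails if it takes over 58 s, if anything falls off the work surface, if the arm or the gripper's body presses on something with over 40 N, if the wrist force passes 120 N, or if a joint passes its speed limit or range.

ROBOT

A 6-joint arm with a two-finger parallel gripper is mounted at the origin on the work surface. World frame = base frame: x ahead of the robot, y to its left, z up, the work surface at z = 0. Lengths are in m, angles in rad, forces in N, time in s.
With the tool pointing down it reaches from about 0.35 to 0.775 m from the base axis. Payload 5.5 kg.
Tool frame: the origin (TCP) lies on the centre line of the jaws, within the pads' length; the fingertips stand 17 mm ahead of it and the grasp point (between the pads) lies 2 mm behind it; z points along the fingers, y is the line along which they close (so a half turn about z gives the same grasp; the last joint's range is limited). The gripper opens to 85 mm and grips with 20 to 120 N. Pads are 22 mm wide; open, the fingers measure 114 mm over their backs; the gripper's body (76 mm by 85 mm) begins 54 mm behind the grasp point. The pads swing forward as they close: fully open they stand 13 mm farther back than shut.
Start: joints at [-1.316, 0.313, 0.046, 1.304, 0, 1.431], TCP at [0.221, -0.531, 0.248] pointing down, gripper open.
Joint ranges: [-2.76, 2.76], [-0.86, 1.69], [-1.03, 1.26], [-2.2, 2.34], [-1.47, 1.5], [-3.14, 3.14]. Speed limits (rad/s): [2.57, 2.57, 3.14, 3.14, 3.14, 3.14].

INTERFACE

Orientations are given as [roll, pitch, yaw] about the fixed x, y, z axes, in that order (R = Rz(yaw) Ry(pitch) Rx(roll)).
In Python, from station import sensors, vision, ctrl gives the robot as it stands.
- The arm moves only by the shell command python3 -m pendant 'ROWS'. ROWS is JSON, a list that holds one entry, the list of rows, each a list of 5 numbers: the shift along the world's x, y, z in cm, then the turn about the world's z in rad, then the finger opening in cm, from 0 to 8.54. A call has 1 to 20 rows; each row is the pose to reach, as a shift and turn from the pose commanded when the call began; what a row does not reach only later rows make up. A row lasts 1/12 s, in which the tool goes at most 41.7 mm and 7.16 degrees, less where a joint would pass 70% of its speed; a pose out of reach is approached as far as the arm can. A call with a gripper value outside its range is refused whole. The fingers move at their own pace and stop on an object; the grip force is fixed at half the most. Time passes only in rows, so rows that repeat a pose let the fingers close. It gives the time, the measured TCP pose, the force, the opening and the grip force at its end, in the units of the state.
- sensors.sense(): the state, without advancing time (a new reading comes with each control period).
- vision.snapshot(name): name is "side" or "top"; returns (picture, depth): 480x640x3 uint8, red, green, blue; 480x640 float32, m along the optical axis (not along the pixel's ray), 0 where there is no reading.
- vision.camera_model(name): a dict with "K" (3x3 intrinsics, pixels), "T" (4x4, takes a point from camera to world coordinates). Camera axes: x right, y down, z forward; pixel columns grow to the right and rows downward; lengths in m; the calibration is good to about 2 mm. A picture is of the moment at which its call begins. camera_model takes no time and is no camera call.
- ctrl.job_done(): hands the job in; it is judged then, once.
The state is a dict: "time_s": time; "joint_pos": joint angles; "dq": joint speeds; "joint_torque": joint torques, N m; "tool_pos": TCP position; "tcp_rot": TCP orientation; "ft_force": force on the tool from outside, world axes, zero at the start; "ft_torque": the same for the moment, N m; "gripper_width": opening from 0.0 (shut) to 1.0 (fully open); "grasp_force": force on a finger pad.
Only numpy, scipy, OpenCV 4.12 (cv2) and the standard library are available. Lean on these libraries where they do the work, as an engineer would, in place of code of your own. Each camera call takes 0.05 s, during which the arm holds its last target. There are 200 camera calls.

## Working session

There is one attempt and no reset: what is moved stays moved. The work goes in short steps, Python scripts to look and compute and a shell command to move; the robot and the scene stay as the last step left them, time stands still between calls to the robot, and variables do not carry over. Pictures are saved under pics/ and viewed, at most 10 in all, crops included, and the job is handed in when it is done.

```bash
mkdir -p pics; cat > h.py <<'E'
import numpy as np,cv2
from station import sensors,vision,ctrl
def snap(n,f):
    p,d=vision.snapshot(n); cv2.imwrite(f'pics/{f}.png',p[:,:,::-1]); np.savez(f'pics/{f}.npz',p=p,d=d); return p,d
def P(n,d,u,v,z=None):
    m=vision.camera_model(n);K=np.array(m['K']);T=np.array(m['T'])
    r=np.linalg.inv(K)@[u,v,1]
    if z is not None:
        w=T[:3,:3]@r; return T[:3,3]+w*(z-T[2,3])/w[2]
    return T[:3,:3]@(r*d[v,u])+T[:3,3]
E
python3 -c "
from h import *
snap('top','t0');snap('side','s0')
for n in('top','side'):
  m=vision.camera_model(n);print(np.round(m['K'],1),np.round(m['T'],3))
print(sensors.sense())"
```

```text
[[520.9   0.  321.3]
 [  0.  520.9 237.2]
 [  0.    0.    1. ]] [[ 0.006 -0.993  0.115  0.373]
 [-1.    -0.008 -0.017 -0.016]
 [ 0.018 -0.115 -0.993  1.458]
 [ 0.     0.     0.     1.   ]]
[[558.    0.  323.5]
 [  0.  558.  234.4]
 [  0.    0.    1. ]] [[ 0.974 -0.167  0.152  0.329]
 [-0.226 -0.76   0.61  -0.803]
 [ 0.013 -0.628 -0.778  1.096]
 [ 0.     0.     0.     1.   ]]
{'time_s': 0.1, 'joint_pos': array([-1.31561031e+00,  3.13957933e-01,  4.50811565e-02,  1.30360087e+00,
        2.05584635e-05,  1.43117449e+00]), 'dq': array([-0.00082055, -0.0001723 ,  0.00272233, -0.00149415, -0.00029798,
       -0.00028159]), 'joint_torque': array([ 1.26883526e-03, -4.81726813e+01,  2.99242759e+01,  1.27410307e-02,
       -2.29896259e-04, -1.68036064e-05]), 'tool_pos': array([ 0.22103755, -0.53034967,  0.24747478]), 'tcp_rot': array([-3.13993055e+00, -2.54345714e-04,  3.94807631e-01]), 'ft_force': array([-0.83936461,  0.74895293, -0.96253511]), 'ft_torque': array([ 0.00326147, -0.0258325 ,  0.01775795]), 'grasp_force': 0.0, 'gripper_width': 1.0017319203287418}
```

View pics/t0.png

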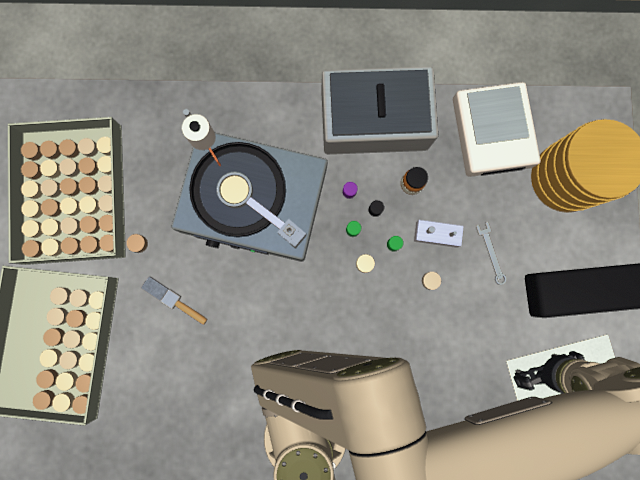

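View pics/s0.png

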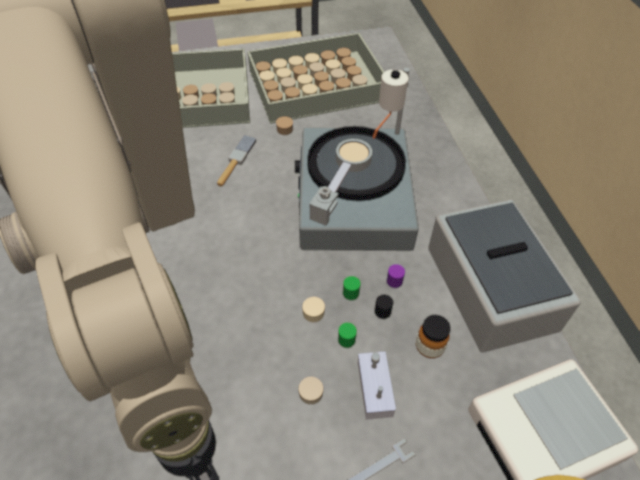

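The black cap is at top (376,208) / side (384,306). Its look-alikes are green (354,229), green (395,243) and purple (350,190), and only the black one fits. The block is at top (440,233), with the pin probably the left post at (431,230) because its head is larger. The collar is near top (292,231). I'll confirm all of these in an enlarged crop.

```bash
python3 -c "
from h import *
t=cv2.imread('pics/t0.png');s=cv2.imread('pics/s0.png')
r=lambda i,x,y,w,h,k:cv2.resize(i[y:y+h,x:x+w],None,fx=k,fy=k,interpolation=cv2.INTER_CUBIC)
a=np.hstack([r(t,405,210,66,50,6),r(t,265,205,66,50,6)])
b=np.hstack([r(s,345,340,66,50,6),r(s,295,175,66,50,6)])
cv2.imwrite('pics/c1.png',np.vstack([a,b]))
d=np.load('pics/t0.npz')['d']
for u,v in[(431,230),(453,234),(440,233),(376,208),(292,231),(288,237),(300,240),(395,243)]:print(u,v,P('top',d,u,v).round(4))
"
```

```text
431 230 [ 0.5546 -0.3327  0.0833]
453 234 [ 0.5456 -0.3942  0.0735]
440 233 [ 0.5524 -0.3678  0.0386]
376 208 [ 0.6199 -0.1908  0.0433]
292 231 [0.5368 0.0345 0.1784]
288 237 [0.5236 0.045  0.1625]
300 240 [0.5163 0.0149 0.1625]
395 243 [ 0.5234 -0.2426  0.0418]
```

View pics/c1.png

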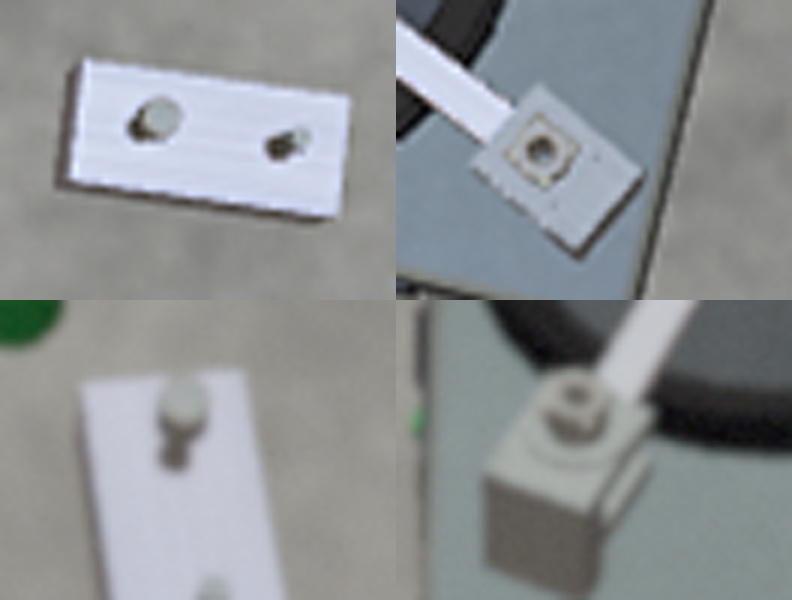

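The crop shows the headed pin on the left at top (431.5,228.8), with the thin dowel at (453,234). The collar mouth is at top (288.8,229.6) and side (324.5,191).

```bash
python3 -c "
from h import *
p=lambda n,u,v,z:print(n,u,v,z,P(n,None,u,v,z).round(4))
p('top',431.5,228.8,.084);p('side',375.8,356.3,.084);p('top',288.8,229.6,.176);p('side',324.4,190.8,.176)
for n,(u,v),z in(('top',(376,208),.044),('side',(384,302),.044),('top',(431,229),.084),('side',(376,358),.084),('top',(289,230),.176),('side',(324,191),.176)):
  f=np.load('pics/'+n[0]+'0.npz');d=f['d'];v0,u0=np.mgrid[v-14:v+15,u-14:u+15]
  q=np.array([P(n,d,a,b) for a,b in zip(u0.ravel(),v0.ravel())])
  m=abs(q[:,2]-z)<.006; q=q[m]; q=q[np.hypot(*(q[:,:2]-np.median(q[:,:2],0)).T)<.03]
  print(n,z,len(q),q.mean(0).round(4),(q.min(0)/2+q.max(0)/2).round(4),np.ptp(q,0).round(4))
# block edges
f=np.load('pics/t0.npz');d=f['d']
q=np.array([[u,v,*P('top',d,u,v)] for u in range(405,475) for v in range(210,255)]);q=q[abs(q[:,4]-.04)<.004]
print(cv2.minAreaRect(q[:,2:4].astype(np.float32)*1000))
"
```

```text
top 431.5 228.8 0.084 [ 0.5578 -0.334   0.084 ]
side 375.8 356.3 0.084 [ 0.558  -0.3346  0.084 ]
top 288.8 229.6 0.176 [0.5406 0.0426 0.176 ]
side 324.4 190.8 0.176 [0.5395 0.0418 0.176 ]
top 0.044 151 [ 0.6214 -0.1923  0.0446] [ 0.6225 -0.1934  0.0444] [0.0406 0.0391 0.011 ]
side 0.044 237 [ 0.6215 -0.1948  0.045 ] [ 0.6225 -0.1934  0.0439] [0.0391 0.0414 0.0118]
top 0.084 34 [ 0.5563 -0.3335  0.0849] [ 0.5568 -0.3329  0.0851] [0.0156 0.0166 0.0095]Traceback (most recent call last):
  File "<string>", line 7, in <module>
    q=np.array([P(n,d,a,b) for a,b in zip(u0.ravel(),v0.ravel())])
                ~^^^^^^^^^
  File "h.py", line 6, in P
    m=vision.camera_model(n);K=np.array(m['K']);T=np.array(m['T'])
ValueError: time passes only in moves, steps and waits
```

```bash
python3 -m pendant '[[[10,6,0,0.3,4],[20,12,0,0.6,4],[33.7,19.7,-5,1.0,4],[33.7,19.7,-10,1.0,4],[33.7,19.7,-10,1.0,4],[33.7,19.7,-10,1.0,4],[33.7,19.7,-10,1.0,4],[33.7,19.7,-10,1.0,4],[33.7,19.7,-10,1.0,4],[33.7,19.7,-10,1.0,4],[33.7,19.7,-10,1.0,4],[33.7,19.7,-10,1.0,4],[33.7,19.7,-10,1.0,4],[33.7,19.7,-10,1.0,4]]]'; sed -i 's/^def P/import json\ndef P/' h.py; python3 - <<'E'
from h import *
snap('top','t1');snap('side','s1')
r=lambda i,x,y,w,h,k:cv2.resize(i[y:y+h,x:x+w],None,fx=k,fy=k,interpolation=cv2.INTER_CUBIC)
t=cv2.imread('pics/t1.png');s=cv2.imread('pics/s1.png')
cv2.imwrite('pics/c2.png',np.hstack([r(t,390,180,100,120,4),r(s,320,280,100,120,4)]))
E
```

```text
time_s: 1.27
tool_pos: [0.5574, -0.3347, 0.1487]
tcp_rot: [3.141, 0.0, 1.393]
ft_force: [0.6, 0.2, 0.0]
gripper_width: 0.468
grasp_force: 0.0
```

View pics/c2.png

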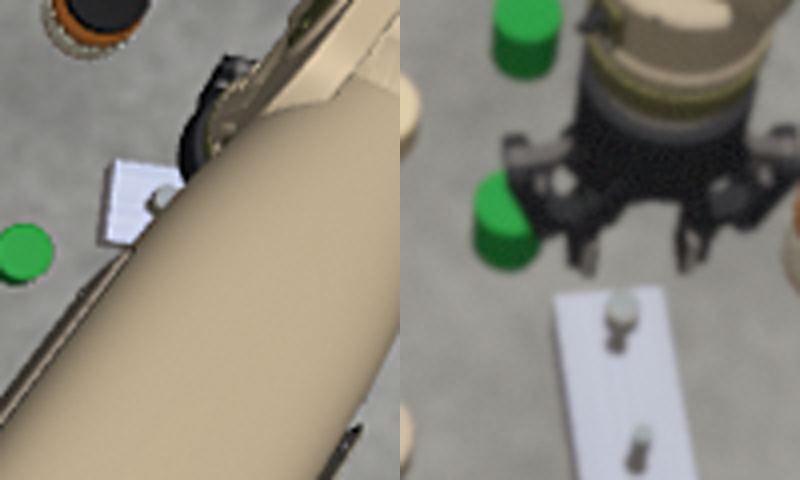

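The side view shows the open fingers straddling the pin head (side crop 622,310), with tips at (583,270) and (690,270). I'll check the projection numerically.

```bash
cat >> h.py <<'E'
def proj(n,X):
    m=vision.camera_model(n);K=np.array(m['K']);T=np.linalg.inv(np.array(m['T']))
    c=K@(T[:3,:3]@X+T[:3,3]); return c[:2]/c[2]
E
python3 -c "
from h import *
print((proj('side',[.5574,-.3347,.132])-[320,280])*4+[400,0],(proj('side',[.558,-.334,.084])-[320,280])*4+[400,0])"
```

```text
[630.63830615 259.81950783] [622.82041752 304.21707822]
```

```bash
python3 -m pendant '[[[0,0,-2.5,0,4],[0,0,-5,0,4],[0,0,-6.5,0,4],[0,0,-6.5,0,4],[0,0,-6.5,0,4],[0,0,-6.5,0,0],[0,0,-6.5,0,0],[0,0,-6.5,0,0],[0,0,-6.5,0,0],[0,0,-6.5,0,0],[0,0,-6.5,0,0],[0,0,-6.5,0,0],[0,0,-6.5,0,0]]]'
```

```text
time_s: 2.45
tool_pos: [0.5589, -0.3346, 0.0854]
tcp_rot: [3.139, 0.002, 1.395]
ft_force: [-1.2, -0.4, 6.0]
gripper_width: 0.184
grasp_force: 58.7
```

```bash
python3 -m pendant '[[[0,0,1,0,0],[0,0,3,0,0],[0,0,6,0,0],[0,0,6,0,0],[0,0,6,0,0],[0,0,6,0,0]]]'; python3 - <<'E'
from h import *
snap('side','s2')
r=lambda i,x,y,w,h,k:cv2.resize(i[y:y+h,x:x+w],None,fx=k,fy=k,interpolation=cv2.INTER_CUBIC)
s=cv2.imread('pics/s2.png')
cv2.imwrite('pics/c3.png',r(s,330,300,90,80,7))
X=sensors.sense()['tool_pos']
for dz in(0,-.017,-.018,-.076):print((proj('side',X+[0,0,dz])-[330,300])*7)
E
```

```text
time_s: 2.95
tool_pos: [0.5582, -0.3337, 0.1436]
tcp_rot: [3.141, 0.0, 1.395]
ft_force: [-0.4, 0.0, -0.3]
gripper_width: 0.182
grasp_force: 58.9
[336.94869094 291.4238561 ]
[331.43381113 320.99274518]
[331.11362507 322.70947271]
[313.30257888 418.20617745]
```

View pics/c3.png

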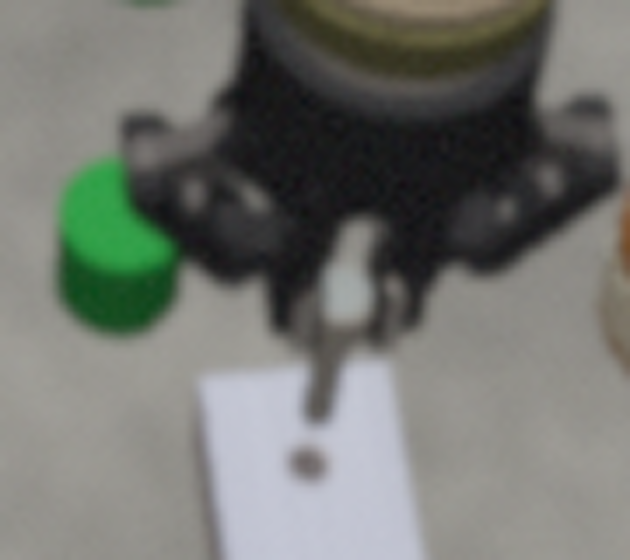

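The pin is held upright with its foot at (316,418), as predicted (313,418), and the block hole is empty. I'll move it over the collar.

```bash
python3 -m pendant '[[[0,0,4,0,0],[0,2,8,0,0],[-0.5,5,12.6,0,0],[-0.8,8.5,12.6,0,0],[-1,12,12.6,0,0],[-1.2,15.5,12.6,0,0],[-1.4,19,12.6,0,0],[-1.6,22.5,12.6,0,0],[-1.8,26,12.6,0,0],[-1.8,29.5,12.6,0,0],[-1.8,33,12.6,0,0],[-1.8,36,12.6,0,0],[-1.8,37.6,12.6,0,0],[-1.8,37.6,12.6,0,0],[-1.8,37.6,12.6,0,0],[-1.8,37.6,12.6,0,0]]]'; python3 - <<'E'
from h import *
snap('side','s3');snap('top','t3')
r=lambda i,x,y,w,h,k:cv2.resize(i[y:y+h,x:x+w],None,fx=k,fy=k,interpolation=cv2.INTER_CUBIC)
s=cv2.imread('pics/s3.png')
cv2.imwrite('pics/c4.png',r(s,275,130,100,90,6))
X=sensors.sense()['tool_pos'];print(X)
print((proj('side',X+[0,0,-.076])-[275,130])*6,(proj('side',[.5405,.0425,.176])-[275,130])*6)
E
```

```text
time_s: 4.33
tool_pos: [0.5398, 0.0418, 0.2685]
tcp_rot: [-3.14, 0.001, 1.395]
ft_force: [-0.2, 0.5, 0.4]
gripper_width: 0.181
grasp_force: 58.9
[0.54005774 0.04114012 0.2688139 ]
[299.00462162 334.7811266 ] [298.65709331 363.0789114 ]
```

View pics/c4.png

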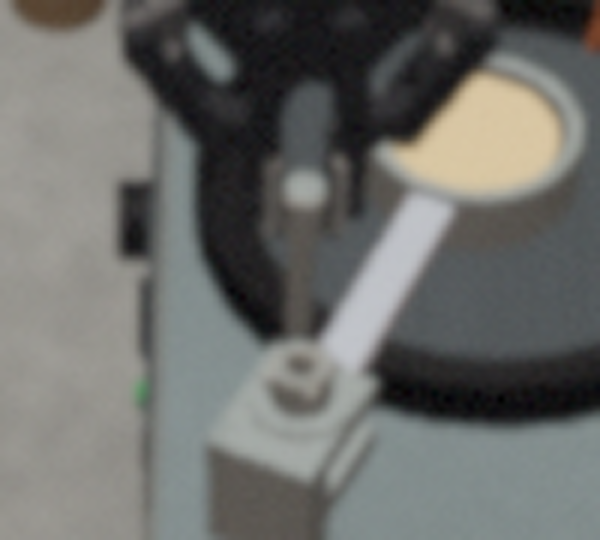

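The pin foot is at (299,335) as predicted, and the collar mouth at (300,364) against a predicted (299,363), so they are aligned. I'll lower gently.

```bash
python3 -m pendant '[[[0,0.05,-0.5,0,0],[0,0.05,-1,0,0],[0,0.05,-1.3,0,0],[0,0.05,-1.6,0,0],[0,0.05,-1.9,0,0],[0,0.05,-2.2,0,0],[0,0.05,-2.5,0,0],[0,0.05,-2.5,0,0],[0,0.05,-2.5,0,0]]]'
```

```text
time_s: 5.18
tool_pos: [0.5404, 0.0426, 0.2442]
tcp_rot: [3.141, 0.0, 1.395]
ft_force: [0.7, 0.1, -2.0]
gripper_width: 0.175
grasp_force: 58.8
```

```bash
python3 -m pendant '[[[0,0,-0.5,0,0],[0,0,-1,0,0],[0,0,-1.5,0,0],[0,0,-2,0,0],[0,0,-2.5,0,0],[0,0,-3,0,0],[0,0,-3.5,0,0],[0,0,-4,0,0],[0,0,-4.4,0,0],[0,0,-4.4,0,0],[0,0,-4.4,0,0]]]'
```

```text
time_s: 6.1
tool_pos: [0.5401, 0.0427, 0.1999]
tcp_rot: [-3.141, 0.0, 1.395]
ft_force: [3.1, -1.1, -2.1]
gripper_width: 0.18
grasp_force: 58.7
```

```bash
python3 -m pendant '[[[0,0,-0.2,0,0],[0,0,-0.4,0,0],[0,0,-0.5,0,0],[0,0,-0.6,0,0],[0,0,-0.65,0,0],[0,0,-0.65,0,0],[0,0,-0.65,0,0]]]'
```

```text
time_s: 6.68
tool_pos: [0.5402, 0.0427, 0.1954]
tcp_rot: [3.14, -0.0, 1.395]
ft_force: [-1.2, -0.7, 8.9]
gripper_width: 0.18
grasp_force: 59.9
```

```bash
python3 -m pendant '[[[0,0,0.1,0,4],[0,0,0.1,0,4],[0,0,0.1,0,4],[0,0,0.1,0,4],[0,0,2,0,4],[0,0,5,0,4],[0,0,5,0,0],[0,0,5,0,0],[0,0,5,0,0],[0,0,5,0,0],[0,0,5,0,0],[0,0,5,0,0],[0,0,4,0,0],[0,0,3,0,0],[0,0,2.4,0,0],[0,0,2,0,0],[0,0,1.7,0,0],[0,0,1.7,0,0],[0,0,1.7,0,0]]]'
```

```text
time_s: 8.27
tool_pos: [0.5399, 0.0427, 0.211]
tcp_rot: [-3.142, 0.0, 1.395]
ft_force: [-1.8, 0.7, 3.8]
gripper_width: -0.003
grasp_force: 1.7
```

```bash
python3 -m pendant '[[[0,0,-0.2,0,0],[0,0,-0.4,0,0],[0,0,-0.4,0,0],[0,0,-0.4,0,0]]]'; python3 -m pendant '[[[0,0,2,0,0],[0,0,6,0,0],[1,-3,9,0,0],[2,-7,9,0,4],[3,-11,9,0,5],[4,-15,9,0,6],[8,-19,9,0,6.5],[8.2,-23.5,6,0,6.5],[8.2,-23.5,3,0,6.5],[8.2,-23.5,0,0,6.5],[8.2,-23.5,-3,0,6.5],[8.2,-23.5,-6,0,6.5],[8.2,-23.5,-7,0,6.5],[8.2,-23.5,-7,0,6.5],[8.2,-23.5,-7,0,6.5],[8.2,-23.5,-7,0,6.5]]]'; python3 - <<'E'
from h import *
snap('side','s4');snap('top','t4')
r=lambda i,x,y,w,h,k:cv2.resize(i[y:y+h,x:x+w],None,fx=k,fy=k,interpolation=cv2.INTER_CUBIC)
s=cv2.imread('pics/s4.png')
cv2.imwrite('pics/c5.png',np.hstack([r(s,335,230,80,110,5),r(s,285,140,75,110,5)]))
X=sensors.sense()['tool_pos'];print(X)
print((proj('side',X+[0,0,-.017])-[335,230])*5,(proj('side',[.622,-.193,.044])-[335,230])*5,'heads',(proj('side',[.5402,.0427,.194])-[285,140])*5+[400,0],(proj('side',[.5402,.0427,.176])-[285,140])*5+[400,0])
E
```

```text
time_s: 8.6
tool_pos: [0.5402, 0.0427, 0.2107]
tcp_rot: [3.138, -0.0, 1.395]
ft_force: [-8.7, 0.2, 24.8]
gripper_width: -0.0
grasp_force: 11.9
time_s: 9.93
tool_pos: [0.6235, -0.1927, 0.1391]
tcp_rot: [3.138, 0.001, 1.395]
ft_force: [0.5, 0.2, 0.4]
gripper_width: 0.763
grasp_force: 0.0
[ 0.62368224 -0.19273956  0.13948948]
[266.34796583 257.36313601] [244.5346329  358.36011337] heads [598.72894838 224.6302073 ] [598.13550854 252.3544228 ]
```

View pics/c5.png

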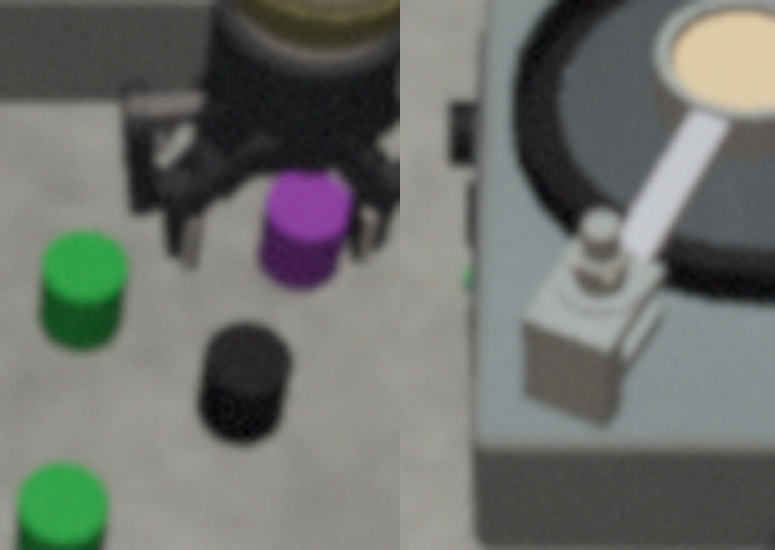

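Pin head seated flush on the collar (head crop (599,222)/(598,252), as predicted for home). The black cap's top is at crop (246,358), where predicted. Next I'll grasp the cap.

```bash
python3 -m pendant '[[[-0.15,0,-3,0,6.5],[-0.15,0,-6,0,6.5],[-0.15,0,-9,0,6.5],[-0.15,0,-11,0,6.5],[-0.15,0,-11,0,6.5],[-0.15,0,-11,0,6.5],[-0.15,0,-11,0,0],[-0.15,0,-11,0,0],[-0.15,0,-11,0,0],[-0.15,0,-11,0,0],[-0.15,0,-11,0,0],[-0.15,0,-11,0,0],[-0.15,0,-11,0,0]]]'
```

```text
time_s: 11.12
tool_pos: [0.6228, -0.1932, 0.0299]
tcp_rot: [3.136, 0.001, 1.395]
ft_force: [-0.8, 0.4, 7.2]
gripper_width: 0.457
grasp_force: 61.0
```

```bash
python3 -m pendant '[[[0,0,2,0,0],[0,0,5,0,0],[0,0,9,0,0],[0,0,13,0,0],[0,0,17,0,0],[0,0,20,0,0],[-1,3,22,0,0],[-2.5,7,22,0,0],[-4,11,22,0,0],[-5.5,15,22,0,0],[-7,19,22,0,0],[-8,22,22,0,0],[-8.25,23.6,22,0,0],[-8.25,23.6,22,0,0],[-8.25,23.6,22,0,0],[-8.25,23.6,22,0,0]]]'; python3 - <<'E'
from h import *
snap('side','s5')
r=lambda i,x,y,w,h,k:cv2.resize(i[y:y+h,x:x+w],None,fx=k,fy=k,interpolation=cv2.INTER_CUBIC)
s=cv2.imread('pics/s5.png')
c=r(s,275,130,100,90,6);cv2.imwrite('pics/c6.png',cv2.convertScaleAbs(c,alpha=1.6,beta=20))
X=sensors.sense()['tool_pos'];print(X)
for dz in (.014,-.030):print((proj('side',X+[0,0,dz])-[275,130])*6)
# predicted outline extremes of cap
a=np.linspace(0,2*np.pi,90)
for dz in (.014,-.030):
  q=np.array([(proj('side',X+[.02*np.cos(t),.02*np.sin(t),dz])-[275,130])*6 for t in a]);print(q.min(0),q.max(0))
print((proj('side',[.5402,.0427,.194])-[275,130])*6)
E
```

```text
time_s: 12.45
tool_pos: [0.5387, 0.0432, 0.2476]
tcp_rot: [3.14, 0.0, 1.395]
ft_force: [0.3, 0.4, -1.0]
gripper_width: 0.452
grasp_force: 60.5
[0.53869432 0.04275862 0.24725115]
[297.1444257  198.88391629]
[295.39501004 285.97267222]
[241.2150053  160.26653654] [353.05835314 238.31788547]
[241.02026831 247.53761129] [349.75577858 325.19661215]
[298.47473806 329.55624876]
```

View pics/c6.png

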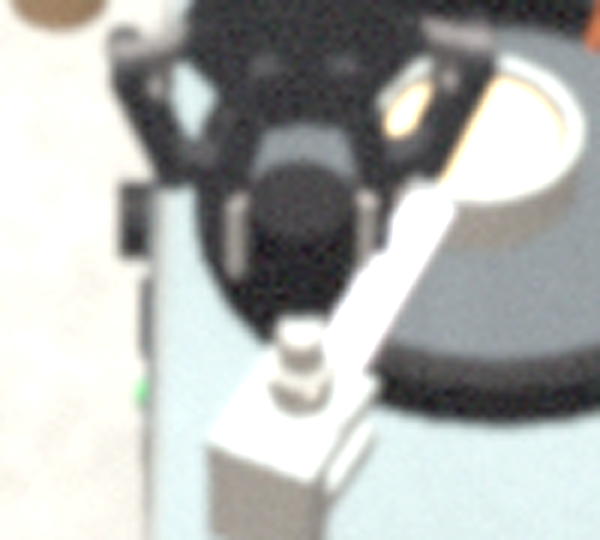

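The cap top is centred at crop (300,198), predicted (297,199), so it is upright in the grip and about 1 mm off in x. The pin head is below it at (299,328). I'll lower it over the head.

```bash
python3 -m pendant '[[[0.1,0,0,0,0],[0.1,0,-0.8,0,0],[0.1,0,-1.6,0,0],[0.1,0,-2.2,0,0],[0.1,0,-2.8,0,0],[0.1,0,-3.4,0,0],[0.1,0,-4,0,0],[0.1,0,-4.3,0,0],[0.1,0,-4.3,0,0],[0.1,0,-4.3,0,0]]]'
```

```text
time_s: 13.33
tool_pos: [0.5391, 0.0438, 0.2037]
tcp_rot: [-3.141, 0.0, 1.395]
ft_force: [0.2, 0.8, 0.1]
gripper_width: 0.452
grasp_force: 60.6
```

```bash
python3 -m pendant '[[[0,0,-0.2,0,0],[0,0,-0.4,0,0],[0,0,-0.5,0,0],[0,0,-0.6,0,0],[0,0,-0.6,0,0],[0,0,-0.6,0,0]]]'
```

```text
time_s: 13.83
tool_pos: [0.54, 0.0432, 0.1983]
tcp_rot: [3.139, 0.001, 1.394]
ft_force: [2.2, -4.1, 1.6]
gripper_width: 0.453
grasp_force: 60.8
```

```bash
python3 -m pendant '[[[0,-0.06,-0.1,0,0],[0,-0.06,-0.2,0,0],[0,-0.06,-0.3,0,0],[0,-0.06,-0.4,0,0],[0,-0.06,-0.4,0,0],[0,-0.06,-0.4,0,0]]]'
```

```text
time_s: 14.33
tool_pos: [0.5394, 0.043, 0.1933]
tcp_rot: [3.141, 0.0, 1.395]
ft_force: [2.4, -3.9, -0.9]
gripper_width: 0.454
grasp_force: 60.7
```

```bash
python3 -m pendant '[[[0,0,-0.1,0,0],[0,0,-0.2,0,0],[0,0,-0.2,0,0],[0,0,-0.2,0,0]]]';  python3 -m pendant '[[[0,0,-0.1,0,0],[0,0,-0.2,0,0],[0,0,-0.2,0,0],[0,0,-0.2,0,0]]]'
```

```text
time_s: 14.67
tool_pos: [0.5393, 0.0429, 0.1906]
tcp_rot: [-3.141, 0.001, 1.395]
ft_force: [5.7, -3.8, -5.4]
gripper_width: 0.454
grasp_force: 60.8
time_s: 15.0
tool_pos: [0.5393, 0.0429, 0.1887]
tcp_rot: [-3.141, 0.0, 1.395]
ft_force: [4.9, -3.4, -4.5]
gripper_width: 0.459
grasp_force: 60.8
```

```bash
python3 -m pendant '[[[0,0,-0.1,0,0],[0,0,-0.2,0,0],[0,0,-0.2,0,0],[0,0,-0.2,0,0]]]';  python3 -m pendant '[[[0,0,-0.1,0,0],[0,0,-0.2,0,0],[0,0,-0.2,0,0],[0,0,-0.2,0,0]]]'
```

```text
time_s: 15.33
tool_pos: [0.5392, 0.043, 0.1879]
tcp_rot: [3.141, 0.0, 1.395]
ft_force: [2.7, -3.2, 3.4]
gripper_width: 0.456
grasp_force: 61.4
time_s: 15.67
tool_pos: [0.5392, 0.0429, 0.1878]
tcp_rot: [3.14, 0.0, 1.395]
ft_force: [-1.3, -4.0, 13.9]
gripper_width: 0.45
grasp_force: 62.8
```

The force rises hard at TCP z = 0.1878, which is the predicted seat. I'll ease to about 10 N and verify the cap top height, which should be 0.202.

```bash
python3 -m pendant '[[[0,0,0.07,0,0],[0,0,0.07,0,0],[0,0,0.07,0,0],[0,0,0.07,0,0]]]'; python3 - <<'E'
from h import *
p,d=snap('side','s6')
u,v=proj('side',[.54,.043,.202]).round().astype(int);print(u,v)
m=vision.camera_model('side');K=np.array(m['K']);T=np.array(m['T'])
b,a=np.mgrid[v-3:v+4,u-4:u+5];D=d[v-3:v+4,u-4:u+5]
q=np.stack([(a-K[0,2])/K[0,0]*D,(b-K[1,2])/K[1,1]*D,D],-1).reshape(-1,3)@T[:3,:3].T+T[:3,3]
print(np.percentile(q[:,2],[10,50,90]),np.linalg.lstsq(np.c_[q[:,:2],np.ones(len(q))],q[:,2],rcond=None)[0])
c=cv2.resize(cv2.imread('pics/s6.png')[130:220,275:375],None,fx=6,fy=6,interpolation=cv2.INTER_CUBIC)
cv2.imwrite('pics/c7.png',cv2.convertScaleAbs(c,alpha=1.6,beta=20))
print(sensors.sense()['ft_force'])
E
```

```text
time_s: 16.0
tool_pos: [0.5392, 0.0429, 0.1879]
tcp_rot: [3.14, 0.0, 1.395]
ft_force: [-0.8, -3.6, 10.6]
gripper_width: 0.456
grasp_force: 62.4
325 182
[0.20161348 0.20401363 0.20598057] [ 0.01464272 -0.02089797  0.19687269]
[ 0.42771006 -3.50640411 10.32857658]
```

View pics/c7.png

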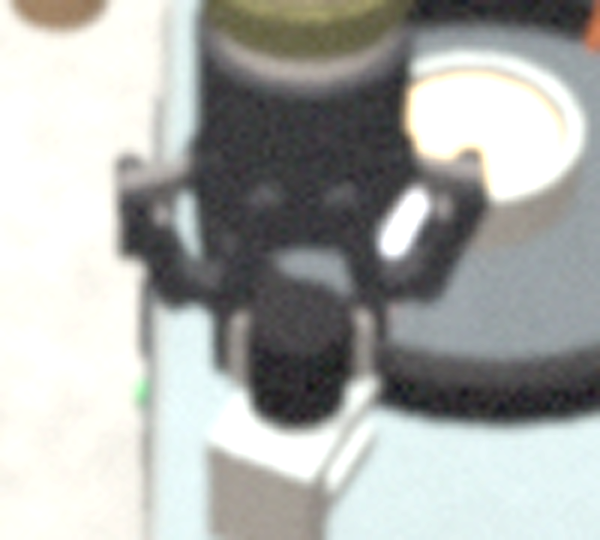

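```bash
python3 - <<'E'
from h import *
for z in(.158,.163,.202,.207):
  q=np.array([(proj('side',[.5398+.02*np.cos(t),.043+.02*np.sin(t),z])-[275,130])*6 for t in np.linspace(0,6.28,60)]);print(z,q.min(0),q.max(0))
E
```

```text
0.158 [243.50884489 356.86145918] [348.25931792 433.82802578]
0.163 [243.53723336 347.86632732] [348.60745473 424.89102843]
0.202 [243.76475681 275.79240536] [351.39764349 353.24413422]
0.207 [243.79473169 266.299583  ] [351.76523418 343.80241363]
```

The picture fits a seated cap (rim bottom about 430, top edge about 277). I'll push briefly harder to prove it's a hard stop, then return to 10 N.

```bash
python3 -m pendant '[[[0,0,-0.1,0,0],[0,0,-0.25,0,0],[0,0,-0.25,0,0],[0,0,-0.25,0,0]]]';python3 -m pendant '[[[0,0,0.15,0,0],[0,0,0.25,0,0],[0,0,0.25,0,0],[0,0,0.25,0,0],[0,0,0.25,0,0],[0,0,0.25,0,0]]]'
```

```text
time_s: 16.38
tool_pos: [0.5392, 0.043, 0.1878]
tcp_rot: [3.138, 0.0, 1.395]
ft_force: [-6.3, -4.3, 24.4]
gripper_width: 0.451
grasp_force: 64.0
time_s: 16.88
tool_pos: [0.5392, 0.0429, 0.1879]
tcp_rot: [3.14, 0.0, 1.395]
ft_force: [-0.4, -4.4, 10.4]
gripper_width: 0.452
grasp_force: 62.4
```

A 24 N push moved it only 0.1 mm, so it is a hard seat. The hold is back to about 10 N.

```bash
python3 -c "
from h import *
print(ctrl.job_done())"
```

```text
the job is handed in; nothing more can be done
None
```

The job is handed in at 16.9 s: the pin's head sits on the collar, and the black cap is on the washer, still gripped and held down with about 10 N. I inferred the click from the cap's position and a hard stop under 24 N, since the force readings never caught the peak.

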